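Store a camera battery and clip the case shut

ROBOT

A 7-joint arm with a two-finger parallel gripper is mounted at the origin on a cart in front of the work surface, level with it; the furniture and walls round the work are solid. World frame = base frame: x ahead of the robot, y to its left, z up, the work surface at z = 0. Lengths are in m, angles in rad, forces in N, time in s.
With the tool pointing down it reaches from about 0.425 to 0.925 m from the base axis. Payload 6.8 kg.
Tool frame: the origin (TCP) lies midway between the tips of the shut fingers; the grasp point (between the pads) lies 19 mm behind it; z points along the fingers, y is the line along which they close (so a half turn about z gives the same grasp; the last joint's range is limited). The gripper opens to 85 mm and grips with 20 to 120 N. Pads are 22 mm wide; open, the fingers measure 114 mm over their backs; the gripper's body (76 mm by 85 mm) begins 54 mm behind the grasp point. The pads swing forward as they close: fully open they stand 13 mm farther back than shut.
Start: joints at [1.187, 0.477, 0.022, 1.555, -0.011, 1.109, -0.083], TCP at [0.184, -0.65, 0.231] pointing down, gripper open.
Joint ranges: [-2.96, 2.96], [-0.34, 2.1], [-1.41, 1.46], [0.24, 2.44], [-1.37, 4.51], [0.17, 1.92], [-2.96, 2.96]. Speed limits (rad/s): [2.39, 2.39, 3.14, 3.14, 3.14, 3.14, 3.14].

INTERFACE

Orientations are given as a unit quaternion [w, x, y, z].
In Python, from station import * gives the robot as it stands.
- The arm moves only by the shell command python3 -m creep 'ROWS' [FORCE]. ROWS is JSON, a list of rows, each a list of 7 numbers: the gripper command: -1 is shut, 1 is fully open, values between are in proportion, then the shift along the world's x, y, z in mm, then the turn, a rotation vector about the world's x, y, z in rad. A call has 1 to 5 rows; each row shifts and turns the commanded pose from where the row before left it; what a row does not reach is not made up. A row lasts 1/8 s, in which the tool goes at most 62.5 mm and 10.7 degrees, less where a joint would pass 70% of its speed; a pose out of reach is approached as far as the arm can. A call is refused whole if a number of a shift passes 62.5 or a number of a turn 0.188, either way. A call with a gripper value outside its range is refused whole. The fingers move at their own pace and stop on an object; FORCE is the grip in N (left out, the last holds). Time passes only in rows, so rows that do not move let the fingers close. It gives the time, the measured TCP pose, the force, the opening and the grip force at its end, in the units of the state.
- get_obs(): the state, without advancing time (a new reading comes with each control period).
- read_camera(name): name is "side" or "top" or "wrist"; returns (picture, depth): 480x640x3 uint8, red, green, blue; 480x640 float32, m along the optical axis (not along the pixel's ray), 0 where there is no reading.
- camera_params(name): a dict with "intrinsics" (3x3 intrinsics, pixels), "k1" (the pictures are not rectified: a ray, as slopes to the right and down, at radius r is drawn at 1 + k1 r^2 times it, then the intrinsics apply), "cam_to_world" (4x4, takes a point from camera to world coordinates); the wrist camera has in their place "mount" (4x4, takes a point from camera to tool coordinates, whose origin is the TCP and whose axes are the flange's). Camera axes: x right, y up, looking along -z (the intrinsics and any distortion apply to the point x, -y, -z); pixel columns grow to the right and rows downward; lengths in m; the calibration is good to about 2 mm. A picture is of the moment at which its call begins: read the wrist's pose just before it. camera_params takes no time and is no camera call.
- hand_in(): hands the job in; it is judged then, once.
The state is a dict: "t": time; "q": joint angles; "joint_vel": joint speeds; "joint_torque": joint torques, N m; "eef_pos": TCP position; "tool_rot": TCP orientation; "contact_force": force on the tool from outside, world axes, zero at the start; "torque": the same for the moment, N m; "gripper_width": opening from 0.0 (shut) to 1.0 (fully open); "grasp_force": force on a finger pad.
Only numpy, scipy, OpenCV 4.12 (cv2) and the standard library are available. Lean on these libraries where they do the work, as an engineer would, in place of code of your own. Each camera call takes 0.05 s, during which the arm holds its last target. There are 200 camera calls.

TASK

Lay the loose camera battery flat in the empty cut-out of the battery case, let go of it, and swing the lid fully shut. Then fold the three orange clips down one by one and press each in under the lid rim until it snaps home and stays. Press gently, and leave the film cassettes, the loupe and the black cap where they are.

Things in the scene. Friction and masses are not known exactly. Their poses are not given: they have to be found in the camera images.
- case: grey plastic case fixed on the desk: tub 120 mm (its x) by 160 mm (y), 55 mm high, walls 4 mm; origin under its centre, -x is its front (robot side). The top of its blue insert is 24 mm above the desk, with two cut-outs 56 (x) by 40 (y) mm, 6 mm deep, bevelled mouths: the left (+y) one is empty, the right one holds a battery. Lid shut: its top is 63 to 65 mm above the desk.
- pocket (a point): centre of the FLOOR of the empty cut-out, 18 mm above the desk, 6 mm in front of and 30 mm to the left of the case's centre; axes as the case (the battery's 52 mm length goes along x, its 36 mm width along y, either way round)
- battery_mid (a point): centre of the loose dark camera battery lying flat on the desk: 52 mm (its own x) by 36 mm (y) by 16 mm (z), 30 to 60 g. In the cut-out its centre is 8 mm above the floor of the cut-out and it stands 10 mm proud of the insert. Grip it across the 36 mm by its upper 8 mm; there is at least 25 mm free beside it in the case.
- lid (a joint): lid hinge angle, rad: 0 = shut, grows as the lid swings up and back, 1.57 = upright, at most 2.0. The hinge is stiff (0.22 N m of friction, about 2 N at the front edge): the lid stays where it is left and has to be pushed all the way down from its outer side.
- lid_hinge (a point): middle of the lid's hinge axis (along the case's y), 66 mm behind the case's centre, 57 mm above the desk; axes are the lid's, equal to the case's when shut. The lid plate reaches from 6 to 133 mm in front of the hinge, is 190 mm wide, 8 mm thick (its outer face 6 mm above the axis when shut) and overhangs the tub by 7 mm in front, 15 mm at the sides.
- lid_front (a point): point on the lid's upper (outer) face, 6 mm behind the middle of its front edge, 127 mm from the hinge axis
- clip_front (a joint): angle, rad, of the orange clip at the middle of the lid's front edge: a flap 44 mm wide, 36 long, 4 thick, hinged on the edge. Lid shut: 1.57 = level outward, 0 = home, hanging straight down. A spring and a catch resist folding (some 6 to 12 N at the free edge) until about 0.12, then it snaps to 0 and stays; let go earlier it springs up. Press its outer face near the free edge, on until it snaps.
- clip_left (a joint): angle, rad, of the clip in the middle of the lid's left (+y) edge: as the front clip, but lid shut 1.87 = level outward, 0.30 = hanging straight down, 0 = home, leaning 0.30 inward under the overhanging rim. An upright finger alongside is stopped by the rim before the clip snaps (at about 0.12): lean the finger 25 to 40 degrees, its tip reaching inward under the rim.
- clip_right (a joint): the same as clip_left for the clip in the middle of the right (-y) edge of the lid
- front_hinge (a point): middle of the front clip's hinge axis; with the lid shut 68 mm in front of the case's centre, 57 mm above the desk
- left_hinge (a point): middle of the left clip's hinge axis; with the lid shut 96 mm to the left (+y) of the case's centre, 57 mm above the desk
- right_hinge (a point): middle of the right clip's hinge axis; with the lid shut 96 mm to the right (-y) of the case's centre, 57 mm above the desk
- front_edge (a point): middle of the front clip's free edge, 34 mm from its hinge axis; when home it is straight below the hinge
- left_edge (a point): middle of the left clip's free edge, 34 mm from its hinge axis; when home it is 10 mm inward of the hinge and 32 mm below it
- right_edge (a point): the same for the right clip
- film_a: bystander: yellow film cassette standing upright, 25 x 28 x 48 mm, origin under its centre
- film_b: bystander: green film cassette standing upright, 25 x 28 x 48 mm, origin under its centre
- loupe: bystander: black stand magnifier, 47 mm across, 45 mm high, origin under its centre
- body_cap: bystander: flat black round camera cap, 63 mm across, 11 mm high, origin under its centre
Not all that is in view belongs to the job. Leave any blue or green look-alike of the part that bears battery_mid alone.

How it is judged:
On the way, in this order (a step that is already met when the one before it is completed fails the run):
1. the battery lies flat in the empty cut-out and has been let go (horizontal distance between battery_mid and pocket below 0.005 m and z of battery_mid in the frame of pocket below 0.0105 m and angle between the x axis of battery_mid and the x axis of pocket, either way round below 0.12 rad and contact force between the fingers and battery below 0.2 N), for 0.2 s.
2. the lid is shut while all three clips are still open (value of joint lid below 0.05 rad and value of joint each of clip_front, clip_left, clip_right above 0.5 rad), for 0.2 s.
At the end, for the whole second after the job is handed in: All three clips are snapped home (within 0.08 rad), the lid is shut (within 0.05 rad), and the battery rests flat in its cut-out (centre within 5 mm, not more than 2.5 mm above seated, within 0.12 rad of square) (value of joint each of clip_front, clip_left, clip_right below 0.08 rad and value of joint lid below 0.05 rad and horizontal distance between battery_mid and pocket below 0.005 m and z of battery_mid in the frame of pocket below 0.0105 m and angle between the x axis of battery_mid and the x axis of pocket, either way round below 0.12 rad and linear speed of battery below 0.02 m/s); the robot touches nothing.
It fails at once if the case, lid or a clip is pressed with more than 60 N (contact force between the arm and case above 60 N).
It fails at once if the case, lid or a clip is pressed with more than 60 N by the fingers (contact force between the fingers and case above 60 N).
It fails at once if a film cassette, the loupe or the cap is moved more than 20 mm (distance of any of film_a, film_b, loupe, body_cap from where it was at the start of the episode above 0.02 m).
It also fails if it takes over 72 s, if anything falls off the work surface, if the arm or the gripper's body presses on something with over 40 N, if the wrist force passes 120 N, or if a joint passes its speed limit or range.

## Working session

There is one attempt and no reset: what is moved stays moved. The work goes in short steps, Python scripts to look and compute and a shell command to move; the robot and the scene stay as the last step left them, time stands still between calls to the robot, and variables do not carry over. Pictures are saved under pics/ and viewed, at most 10 in all, crops included, and the job is handed in when it is done.

```bash
ls; mkdir -p pics; cat > h.py <<'E'
from station import *
import numpy as np, cv2
from scipy.spatial.transform import Rotation as R
def T(name,obs=None):
    p=camera_params(name)
    if 'cam_to_world' in p: return p,np.array(p['cam_to_world'])
    o=obs; M=np.eye(4); w,x,y,z=o['tool_rot']; M[:3,:3]=R.from_quat([x,y,z,w]).as_matrix(); M[:3,3]=o['eef_pos']
    return p,M@np.array(p['mount'])
def rays(p,C,uv):
    K=np.array(p['intrinsics'],float); uv=np.array(uv,float).reshape(-1,1,2)
    n=cv2.undistortPoints(uv,K,np.array([p['k1'],0,0,0.]))[:,0]
    d=np.c_[n[:,0],-n[:,1],-np.ones(len(n))]
    return C[:3,3],d@C[:3,:3].T,d
def onplane(p,C,uv,z):
    o,d,_=rays(p,C,uv); return o+d*((z-o[2])/d[:,2])[:,None]
def bydepth(p,C,uv,dep):
    o,d,_=rays(p,C,uv); return o+d*np.array(dep).reshape(-1,1)
def cloud(p,C,dep):
    v,u=np.mgrid[0:480,0:640]; P=bydepth(p,C,np.c_[u.ravel(),v.ravel()],dep.ravel()); return P.reshape(480,640,3)
E
python3 - <<'E'
from h import *
o=get_obs();print(o)
ims=[]
for n in ['side','top','wrist']:
    o=get_obs();im,d=read_camera(n);p,C=T(n,o);np.savez(f'{n}0.npz',im=im,d=d,C=C)
    print(n,np.round(C,3).tolist(),p['k1'],np.array(p['intrinsics']).tolist())
    cv2.imwrite(f'pics/{n}0.png',im[:,:,::-1])
E
```

```text
pics
{'t': 0.0, 'q': array([ 1.18691013,  0.47778433,  0.02236719,  1.55650431, -0.01146036,
        1.10931154, -0.08312133]), 'joint_vel': array([-8.44087400e-04,  2.21947106e-04, -1.31386362e-03,  2.23434240e-03,
        1.27722919e-04, -6.52221162e-05, -4.22542745e-04]), 'joint_torque': array([-2.19134258e-04, -5.96449256e+01,  1.60820883e+00, -2.81201720e+01,
        1.24727635e-02,  9.39546037e-03,  5.88094122e-05]), 'eef_pos': array([ 0.18359055, -0.64890657,  0.23031454]), 'tool_rot': array([-9.13102506e-04,  9.90507845e-01,  1.37452996e-01, -2.21648142e-04]), 'contact_force': array([0.18987569, 0.14765693, 0.51486025]), 'torque': array([0.01445332, 0.05998928, 0.05229399]), 'grasp_force': 0.0, 'gripper_width': 0.9973441213939298}
side [[-0.909, 0.242, -0.338, 0.133], [-0.416, -0.535, 0.736, 0.869], [-0.003, 0.81, 0.587, 0.795], [0.0, 0.0, 0.0, 1.0]] -0.10005831560791663 [[537.7982547893167, 0.0, 316.6056239417375], [0.0, 537.7982547893167, 238.6867152525954], [0.0, 0.0, 1.0]]
top [[0.012, 0.987, -0.158, 0.364], [-1.0, 0.011, -0.002, -0.043], [-0.001, 0.158, 0.987, 1.246], [0.0, 0.0, 0.0, 1.0]] -0.1445661185432974 [[575.2223334416121, 0.0, 338.331033462483], [0.0, 575.2223334416121, 236.30994812106292], [0.0, 0.0, 1.0]]
wrist [[0.273, 0.913, 0.304, 0.262], [-0.962, 0.259, 0.086, -0.627], [-0.001, -0.316, 0.949, 0.373], [0.0, 0.0, 0.0, 1.0]] -0.023469934464370713 [[344.43549763864434, 0.0, 320.7922621421408], [0.0, 344.43549763864434, 241.8442463044034], [0.0, 0.0, 1.0]]
```

View pics/top0.png

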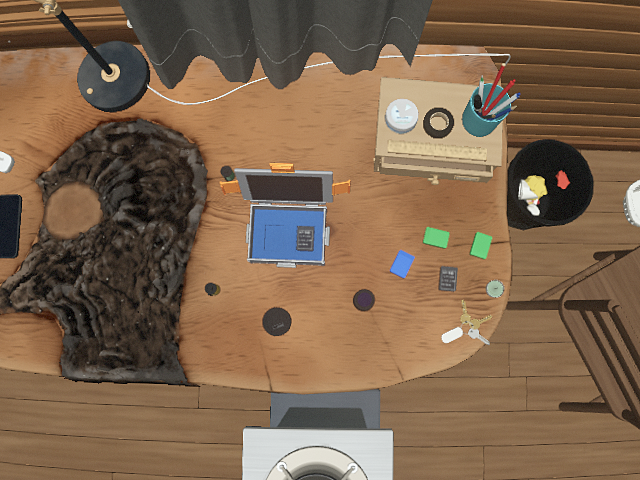

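View pics/side0.png

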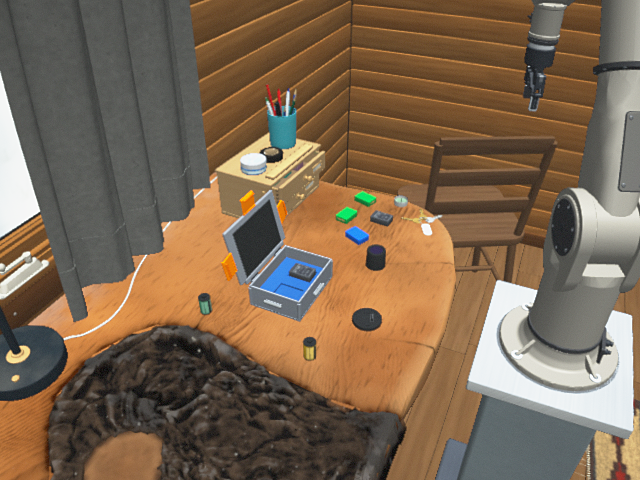

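The top view shows the loose battery at about (448,278), with blue and green look-alikes around it. The case insert is at (288,235), with the lid up behind it and orange clips at (229,187), (282,167) and (342,187). The cassettes are at (212,289) and (227,173), the loupe at (364,300) and the cap at (277,321). The side view agrees.

```bash
python3 - <<'E'
from h import *
z=np.load('top0.npz');p,_=T('top');C=z['C'];im=z['im'];d=z['d'];P=cloud(p,C,d)
hsv=cv2.cvtColor(im,cv2.COLOR_RGB2HSV)
def blob(m,box,name):
    u0,v0,u1,v1=box;M=np.zeros(m.shape,np.uint8);M[v0:v1,u0:u1]=m[v0:v1,u0:u1]
    n,l,s,c=cv2.connectedComponentsWithStats(M);k=1+np.argmax(s[1:,4]);mm=l==k
    cn=max(cv2.findContours(mm.astype(np.uint8),0,1)[0],key=cv2.contourArea)
    zz=np.median(P[mm][:,2]);r=cv2.minAreaRect(onplane(p,C,cn[:,0],zz)[:,:2].astype(np.float32)*1000)
    print(name,s[k],'z',zz.round(4),'rect mm',np.round(r[0],1),np.round(r[1],1),round(r[2],1));return mm,zz
H,S,V=[hsv[...,i] for i in range(3)]
notwood=~((H<25)&(S>60))
blob(notwood&(V<140),(430,255,468,302),'battery')
blob((H>100)&(H<125)&(S>120),(240,195,335,270),'insert')
blob(P[...,2]>.045,(240,195,335,270),'tubrim')
blob(notwood&(V<140),(430,255,468,302),'bat')
for nm,b in dict(L=(215,175,242,200),F=(268,158,298,174),R=(328,175,356,200)).items():
    mm,_=blob((H<20)&(S>180)&(V>180),b,nm); print(np.median(P[mm],0).round(3))
for nm,b in dict(fa=(200,278,224,302),fb=(216,162,236,184),loupe=(348,286,380,314),cap=(258,302,296,340)).items(): blob(V<70,b,nm)
print('desk',np.median(P[240:260,360:380,2]))
# wood heights samples across case rim
for u,v in [(251,235),(323,235),(288,263),(305,238),(270,225),(275,245)]: print((u,v),P[v,u].round(3))
for u,v in [(290,190),(265,190),(315,190)]: print('lid',P[v,u].round(3))
E
```

```text
battery [439 266  19  25 387] z 0.0153 rect mm [ 472.2 -276.5] [36.7 51.6] 84.2
insert [ 252  210   71   50 2905] z 0.0227 rect mm [563.2  70.4] [149.  106.1] 88.8
tubrim [ 242  195   92   69 1424] z 0.0605 rect mm [569.1  68.5] [144.4 193.1] 0.6
bat [439 266  19  25 387] z 0.0153 rect mm [ 472.2 -276.5] [36.7 51.6] 84.2
L [237 183   2   5   5] z 0.129 rect mm [645.  163.4] [8.6 1.3] 20.4
[0.645 0.163 0.129]
F [286 169   2   1   2] z 0.2181 rect mm [653.7  57.3] [1.9 0. ] 90.5
[0.654 0.057 0.218]Traceback (most recent call last):
  File "<stdin>", line 17, in <module>
  File "<stdin>", line 6, in blob
    return _wrapfunc(a, 'argmax', axis=axis, out=out, **kwds)
    return bound(*args, **kwds)
ValueError: attempt to get argmax of an empty sequence
```

```bash
python3 - <<'E'
import cv2
a=cv2.imread('pics/top0.png')[150:350,200:500]
cv2.imwrite('pics/crop1.png',cv2.resize(a,(800,533),interpolation=cv2.INTER_CUBIC))
E
```

```text
(no output)
```

View pics/crop1.png

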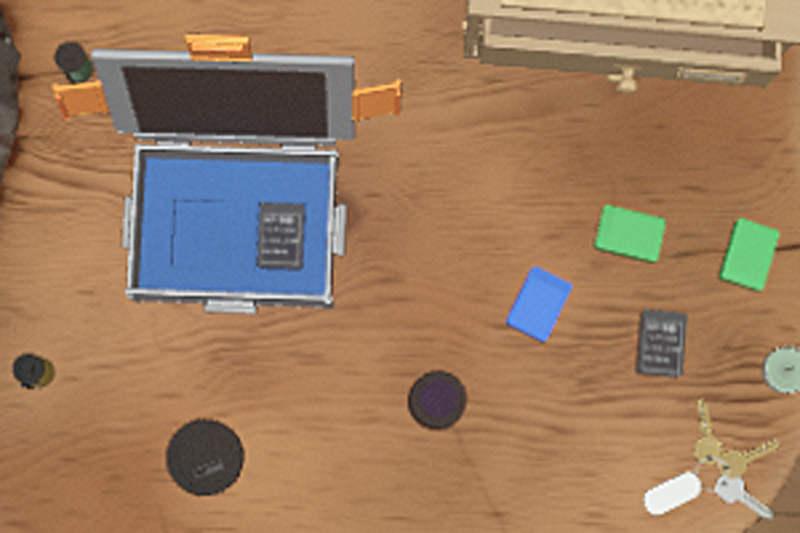

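The crop shows the battery upright with its long side close to world x. The case is square to within about 1°, with the empty cut-out at crop (205,235) and the lid leaning back. I'll move over the battery for a closer look.

```bash
python3 -m creep '[[0.4,36,46,0,0,0,-0.047],[0.4,36,46,0,0,0,-0.047],[0.4,36,46,0,0,0,-0.047],[0.4,36,46,0,0,0,-0.047],[0.4,36,46,0,0,0,-0.047]]' 30
python3 -m creep '[[0.4,36,46,0,0,0,-0.047],[0.4,36,46,0,0,0,-0.047],[0.4,36,50,-20,0,0,-0.047],[0.4,0,0,-20,0,0,0]]'
cat > bat.py <<'E'
from h import *
import sys
o=get_obs();im,d=read_camera('wrist');p,C=T('wrist',o);P=cloud(p,C,d)
np.savez('w_bat.npz',im=im,d=d,C=C)
cv2.imwrite('pics/wbat.png',im[:,:,::-1])
w=o['tool_rot'];ty=R.from_quat([w[1],w[2],w[3],w[0]]).as_matrix();print('tcp',o['eef_pos'].round(4),'tool y deg',np.degrees(np.arctan2(ty[1,1],ty[0,1])).round(2),'tz',ty[:,2].round(3))
m=(np.abs(P[...,2]-.0155)<.005)&(np.hypot(P[...,0]-.472,P[...,1]+.277)<.05)
m=cv2.morphologyEx(m.astype(np.uint8),cv2.MORPH_OPEN,np.ones((3,3)))
n,l,s,c=cv2.connectedComponentsWithStats(m)
for k in range(1,n):
    if s[k,4]<400: continue
    cn=max(cv2.findContours((l==k).astype(np.uint8),0,1)[0],key=cv2.contourArea);zz=np.median(P[l==k][:,2])
    r=cv2.minAreaRect(onplane(p,C,cn[:,0],zz)[:,:2].astype(np.float32)*1000);print(s[k],zz.round(4),np.round(r[0],1),np.round(r[1],1),round(r[2],2))
print('desk z',np.median(P[...,2][(np.abs(P[...,2])<.008)]).round(4))
E
python3 bat.py
```

```text
t: 0.78
eef_pos: [0.3647, -0.4178, 0.2312]
tool_rot: [-0.0, 1.0, 0.02, -0.0]
contact_force: [0.3, -1.0, 0.9]
gripper_width: 0.694
grasp_force: 0.0
t: 1.27
eef_pos: [0.4742, -0.2737, 0.1918]
tool_rot: [-0.001, 0.999, -0.046, 0.001]
contact_force: [-1.1, -0.7, 0.5]
gripper_width: 0.699
grasp_force: 0.0
tcp [ 0.4742 -0.2737  0.1918] tool y deg -95.24 tz [ 0.002  0.002 -1.   ]
[ 306  190   38   54 2024] 0.016 [ 474.4 -277.2] [35.9 52. ] 84.8
desk z 0.0
```

The battery measures 52 × 36 mm with its top at 16 mm, at (474.4, -277.2) and yaw -5.2°. That matches the text, so I'll grasp it.

```bash
python3 -m creep '[[0.4,0,-2,-50,0,0,0.004],[0.4,0,-1.5,-50,0,0,0.004],[0.4,0,0,-50,0,0,0],[0.4,0,0,-26,0,0,0],[0.4,0,0,-9.5,0,0,0]]'
python3 -m creep '[[0.4,0,0,0,0,0,0],[-0.6,0,0,0,0,0,0],[-0.6,0,0,0,0,0,0],[-0.6,0,0,0,0,0,0],[-0.6,0,0,0,0,0,0]]' 30
```

```text
t: 1.95
eef_pos: [0.4692, -0.2831, 0.0051]
tool_rot: [-0.0, 0.999, -0.047, -0.001]
contact_force: [-0.5, -0.2, -0.3]
gripper_width: 0.702
grasp_force: 0.0
t: 2.58
eef_pos: [0.4715, -0.2833, 0.0081]
tool_rot: [0.001, 0.999, -0.046, 0.001]
contact_force: [-1.0, 0.7, 6.7]
gripper_width: 0.412
grasp_force: 30.2
```

```bash
python3 -m creep '[[-0.6,0,0,30,0,0,0],[-0.6,0,10,50,0,0,0],[-0.6,10,50,50,0,0,0.02],[-0.6,15,50,50,0,0,0.025],[-0.6,15,50,30,0,0,0.025]]'
python3 -m creep '[[-0.6,10,50,0,0,0,0],[-0.6,10,50,0,0,0,0],[-0.6,0,50,0,0,0,0],[-0.6,0,43,0,0,0,0],[-0.6,0,0,0,0,0,0]]'
python3 - <<'E'
from h import *
o=get_obs();im,d=read_camera('wrist');p,C=T('wrist',o);np.savez('w_case.npz',im=im,d=d,C=C);cv2.imwrite('pics/wcase.png',im[:,:,::-1])
print(o['eef_pos'],o['tool_rot'],o['gripper_width'],C[:3,3])
E
```

```text
t: 3.2
eef_pos: [0.5081, -0.1352, 0.2065]
tool_rot: [0.001, 1.0, -0.012, 0.002]
contact_force: [2.2, 0.7, -0.7]
gripper_width: 0.413
grasp_force: 30.5
t: 3.82
eef_pos: [0.527, 0.0617, 0.2043]
tool_rot: [-0.001, 1.0, -0.008, 0.001]
contact_force: [0.5, -0.6, -0.1]
gripper_width: 0.407
grasp_force: 30.5
[0.52702685 0.06168748 0.2043222 ] [-8.92982490e-04  9.99970036e-01 -7.66092385e-03  6.63504785e-04] 0.40714986933059816 [0.60814432 0.06031776 0.34753138]
```

View pics/wcase.png

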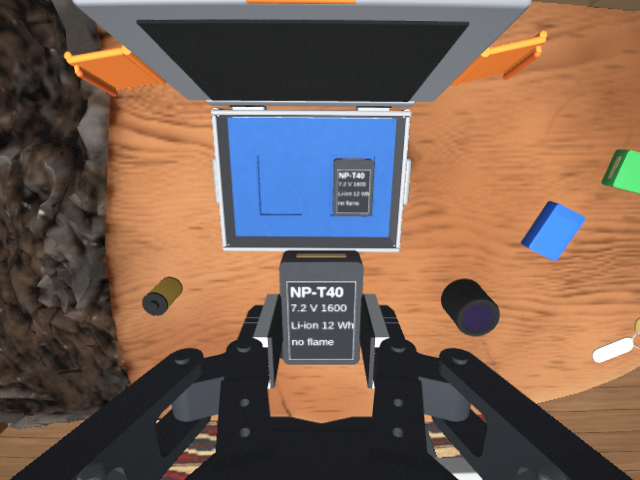

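The wrist view shows the held battery at (321,307), square in the fingers. The tub rim corners are near (213,110), (410,110), (224,250) and (400,250), and the empty cut-out is around (285,185). Next I'll measure the case and the battery in the hand.

```bash
python3 - <<'E'
from h import *
z=np.load('w_case.npz');p=camera_params('wrist');C=z['C'];im=z['im'];d=z['d'];P=cloud(p,C,d)
H,S,V=cv2.split(cv2.cvtColor(im,cv2.COLOR_RGB2HSV))
def rect(m,name,zz=None):
    n,l,s,c=cv2.connectedComponentsWithStats(m.astype(np.uint8));k=1+np.argmax(s[1:,4]);l=l==k
    cn=max(cv2.findContours(l.astype(np.uint8),0,1)[0],key=cv2.contourArea);zz=np.median(P[l][:,2]) if zz is None else zz
    r=cv2.minAreaRect(onplane(p,C,cn[:,0],zz)[:,:2].astype(np.float32)*1000);print(name,s[k,4],zz.round(4),np.round(r[0],1),np.round(r[1],1),round(r[2],2));return l
box=np.zeros((480,640),bool);box[104:258,205:420]=1
rect(box&(H>100)&(H<125)&(S>120),'insert')
m=box&(np.abs(P[...,2]-.055)<.004)
l=rect(m,'rim')
Q=P[m];print('rim z',np.median(Q[:,2]),'x',np.percentile(Q[:,0],[.5,99.5]))
f=Q[Q[:,0]<.52];
for lo,hi,a in [(0,0,'')]:
    # side wall lines y=f(x)
    for nm,mm in [('left',Q[:,1]>.13),('right',Q[:,1]<.01)]:
        q=Q[mm&(Q[:,0]>.51)&(Q[:,0]<.6)];k=np.polyfit(q[:,0],q[:,1],1);print(nm,len(q),'yaw',np.degrees(np.arctan(k[0])).round(2),'y at .56',np.polyval(k,.56).round(4),np.percentile(q[:,1],[1,99]).round(4))
b2=np.zeros_like(box);b2[150:222,325:380]=1
rect(b2&(np.abs(P[...,2]-.034)<.004),'bat2')
hb=np.zeros_like(box);hb[245:370,275:368]=1
mm=hb&(d>.03)&(P[...,2]>.15);print('hand z range',np.percentile(P[mm][:,2],[5,25,50,75,95]).round(4))
zz=np.median(P[mm][:,2]);
rect(hb&(np.abs(P[...,2]-zz)<.004),'held')
q=P[hb&(np.abs(P[...,2]-zz)<.004)];A=np.c_[q[:,:2],np.ones(len(q))];print('plane slope',np.linalg.lstsq(A,q[:,2],rcond=None)[0])
# cutout dark line pixels
lm=np.zeros_like(box);lm[150:222,250:310]=1
lm&=(V<140)&(P[...,2]>.01);uv=np.argwhere(lm)[:,::-1];q=onplane(p,C,uv,.024);print('cut',len(q),np.percentile(q[:,0],[1,99]),np.percentile(q[:,1],[1,99]))
# lid inner face and clips
lidm=np.zeros_like(box);lidm[30:90,200:420]=1;q=P[lidm&(P[...,2]>.07)];k=np.polyfit(q[:,2],q[:,0],1);print('lid: x=',k,'angle',np.pi/2+np.arctan(k[0]), q[:,2].min(),q[:,2].max())
for nm,(u0,v0,u1,v1) in dict(film=(135,270,190,322),loupe=(435,270,505,340)).items():
    q=P[v0:v1,u0:u1].reshape(-1,3);q=q[q[:,2]>.02];print(nm,np.median(q,0).round(3),q.min(0).round(3),q.max(0).round(3))
E
```

```text
insert 16838 0.0243 [562.2  69.9] [150.5 110.3] 88.73
rim 3615 0.0551 [564.3  69.9] [159.7 122.5] 88.71
rim z 0.055146132380343604 x [0.50190479 0.6259036 ]
left 563 yaw -1.72 y at .56 0.1471 [0.1447 0.1505]
right 570 yaw -1.42 y at .56 -0.0075 [-0.0106 -0.005 ]
bat2 2246 0.0341 [556.4  32.2] [36.1 52. ] 89.18
hand z range [0.2064 0.2118 0.2123 0.2128 0.2241]
held 8631 0.2123 [529.8  61.4] [40.4 53.8] 89.17
plane slope [-0.00936283  0.00040332  0.21720857]
cut 8 [0.53007062 0.53018592] [0.11163192 0.11915366]
lid: x= [0.13749305 0.6245236 ] angle 1.7074326729746492 0.09005922791909371 0.3475313763102703
film [0.449 0.225 0.043] [0.43 0.06 0.02] [0.608 0.241 0.348]
loupe [ 0.431 -0.09   0.045] [ 0.404 -0.116  0.02 ] [0.608 0.06  0.348]
```

```bash
python3 - <<'E'
from h import *
o=get_obs();print(o['q'].round(3),o['eef_pos'],o['tool_rot'].round(4),o['contact_force'])
p=camera_params('wrist');print(np.round(p['mount'],3).tolist())
E
```

```text
[ 0.003  0.285 -0.276  1.915  0.094  0.953 -1.907] [0.52712819 0.05886932 0.20408639] [-1.0e-04  1.0e+00 -9.3e-03  5.0e-04] [ 0.57416367 -0.8358596  -0.10052609]
[[0.001, 0.949, 0.316, 0.081], [1.0, -0.0, -0.001, -0.0], [-0.001, 0.316, -0.949, -0.143], [0.0, 0.0, 0.0, 1.0]]
```

The camera sits 81 mm ahead of the tool and would meet the leaning lid, so I'll make a half turn on the way over the cut-out.

```bash
for i in 1; do python3 -m creep '[[-0.6,6,8,0,0,0,0.184],[-0.6,6,8,0,0,0,0.184],[-0.6,6,8,0,0,0,0.184],[-0.6,6,8,0,0,0,0.184],[-0.6,6,8,0,0,0,0.184]]' >/dev/null
python3 -m creep '[[-0.6,0,0,0,0,0,0.184],[-0.6,0,0,0,0,0,0.184],[-0.6,0,0,0,0,0,0.184],[-0.6,0,0,0,0,0,0.184],[-0.6,0,0,0,0,0,0.184]]' >/dev/null
python3 -m creep '[[-0.6,0,0,0,0,0,0.184],[-0.6,0,0,0,0,0,0.184],[-0.6,0,0,0,0,0,0.184],[-0.6,0,0,0,0,0,0.184],[-0.6,0,0,0,0,0,0.184]]' >/dev/null
python3 -m creep '[[-0.6,0,0,0,0,0,0.184],[-0.6,0,0,0,0,0,0.184],[-0.6,0,0,0,0,0,0.01],[-0.6,0,0,0,0,0,0],[-0.6,0,0,0,0,0,0]]'; done
cat > held.py <<'E'
from h import *
o=get_obs();im,d=read_camera('wrist');p,C=T('wrist',o);P=cloud(p,C,d);cv2.imwrite('pics/held.png',im[:,:,::-1])
w=o['tool_rot'];M=R.from_quat([w[1],w[2],w[3],w[0]]).as_matrix();print(o['eef_pos'].round(4),o['q'].round(2),'tool y deg',np.degrees(np.arctan2(M[1,1],M[0,1])).round(2),'tz',M[:,2].round(3))
hb=np.zeros((480,640),bool);hb[245:370,283:360]=1
m=hb&(np.abs(P[...,2]-o['eef_pos'][2]-.008)<.004);q=P[m];print('top z',np.median(q[:,2]))
cn=max(cv2.findContours(m.astype(np.uint8),0,1)[0],key=cv2.contourArea)
r=cv2.minAreaRect(onplane(p,C,cn[:,0],np.median(q[:,2]))[:,:2].astype(np.float32)*1000);print(r)
E
python3 held.py
```

```text
t: 6.38
eef_pos: [0.5573, 0.0968, 0.2036]
tool_rot: [0.0, 0.014, 1.0, -0.0]
contact_force: [-0.6, -0.9, -0.0]
gripper_width: 0.411
grasp_force: 30.5
[0.5573 0.0968 0.2036] [ 0.41  0.47 -0.9   1.8   0.42  1.07  0.89] tool y deg 88.38 tz [ 0.    -0.001 -1.   ]
top z 0.21137046204502247
((555.2086791992188, 97.28197479248047), (35.51567077636719, 53.32594299316406), 87.53712463378906)
```

```bash
python3 -m creep '[[-0.6,1.5,1.5,-45,0,0,0.003],[-0.6,1.3,1.3,-45,0,0,0],[-0.6,0,0,-45,0,0,0],[-0.6,0,0,-25,0,0,0],[-0.6,0,0,0,0,0,0]]'
python3 -m creep '[[-0.6,0,0,0,0,0,0],[-0.6,0,0,0,0,0,0]]'
```

```text
t: 7.05
eef_pos: [0.5587, 0.0997, 0.0418]
tool_rot: [-0.002, 0.012, 1.0, -0.0]
contact_force: [-0.6, 0.6, -0.3]
gripper_width: 0.406
grasp_force: 30.5
t: 7.3
eef_pos: [0.5611, 0.1003, 0.045]
tool_rot: [0.001, 0.012, 1.0, 0.0]
contact_force: [-0.3, -0.6, -0.9]
gripper_width: 0.408
grasp_force: 30.5
```

```bash
python3 -m creep '[[-0.6,-0.5,-0.5,-8,0,0,0],[-0.6,0,0,-5,0,0,0],[-0.6,0,0,-3,0,0,0],[-0.6,0,0,0,0,0,0],[-0.6,0,0,0,0,0,0]]'
```

```text
t: 7.92
eef_pos: [0.5597, 0.0996, 0.0276]
tool_rot: [0.0, 0.011, 1.0, 0.0]
contact_force: [-0.7, 1.2, -0.2]
gripper_width: 0.408
grasp_force: 30.5
```

```bash
python3 -m creep '[[-0.6,0,0,-1.5,0,0,0],[-0.6,0,0,0,0,0,0],[0.15,0,0,0,0,0,0],[0.15,0,0,0,0,0,0],[0.15,0,0,0,0,0,0]]'
python3 -m creep '[[0.15,0,0,0,0,0,0],[0.15,0,0,30,0,0,0],[0.15,-20,0,50,0,0,0],[0.15,-40,0,45,0,0,0],[0.15,-40,0,40,0,0,0]]'
python3 -m creep '[[0.15,0,0,0,0,0,0]]'
python3 - <<'E'
from h import *
im,d=read_camera('top');p,C=T('top');P=cloud(p,C,d);cv2.imwrite('pics/top1.png',im[:,:,::-1])
o=get_obs();im,d=read_camera('wrist');cv2.imwrite('pics/w1.png',im[:,:,::-1]);p,C=T('wrist',o);P=cloud(p,C,d);print(o['eef_pos'])
m=(np.abs(P[...,2]-.034)<.005)&(np.hypot(P[...,0]-.558,P[...,1]-.1)<.04)
m=cv2.morphologyEx(m.astype(np.uint8),cv2.MORPH_OPEN,np.ones((3,3)))
if m.sum()>50:
    cn=max(cv2.findContours(m,0,1)[0],key=cv2.contourArea);zz=np.median(P[m>0][:,2]);print(m.sum(),zz,cv2.minAreaRect(onplane(p,C,cn[:,0],zz)[:,:2].astype(np.float32)*1000))
a=cv2.imread('pics/top1.png')[150:350,180:480]
cv2.imwrite('pics/both.png',np.hstack([cv2.resize(im[:,:,::-1],(400,300)),cv2.resize(a,(400,300))]))
E
```

```text
t: 8.55
eef_pos: [0.5596, 0.0995, 0.026]
tool_rot: [-0.0, 0.011, 1.0, -0.0]
contact_force: [0.4, 0.4, 0.2]
gripper_width: 0.573
grasp_force: 0.0
t: 9.18
eef_pos: [0.4587, 0.0998, 0.1923]
tool_rot: [0.0, 0.011, 1.0, 0.0]
contact_force: [0.2, -0.6, 0.5]
gripper_width: 0.578
grasp_force: 0.0
t: 9.3
eef_pos: [0.4588, 0.1001, 0.1935]
tool_rot: [0.002, 0.011, 1.0, -0.001]
contact_force: [0.9, 0.8, 0.0]
gripper_width: 0.575
grasp_force: 0.0
[0.45971387 0.09926059 0.19221297]
1722 0.03384217323979702 ((556.927734375, 99.10771179199219), (35.597591400146484, 54.54517364501953), 89.29204559326172)
```

View pics/both.png

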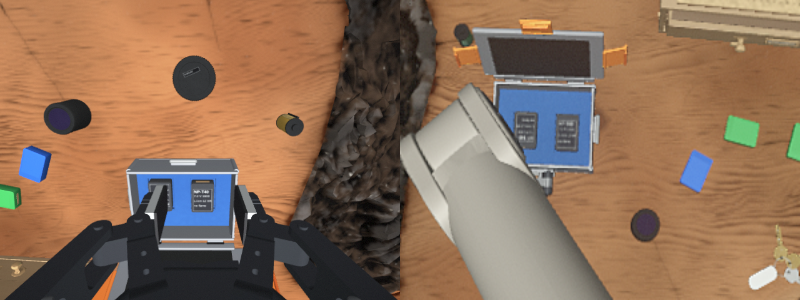

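The battery is seated with its top at 33.8 mm and its centre at (556.9, 99.1). Next is the lid: fingers shut, over the top, down behind it right of the front clip.

```bash
python3 -m creep '[[-1,0,-15,60,0,0,0],[-1,30,-15,25,0,0,0],[-1,45,-15,0,0,0,0],[-1,50,-15,0,0,0,0],[-1,50,-15,0,0,0,0]]'
python3 -m creep '[[-1,50,-12,0,0,0,0],[-1,12,0,0,0,0,0],[-1,0,0,0,0,0,0],[-1,0,0,0,0,0,0],[-1,0,0,0,0,0,0]]'
python3 - <<'E'
from h import *
o=get_obs();print(o['eef_pos'],o['q'].round(2))
im,d=read_camera('side');p,C=T('side');P=cloud(p,C,d);cv2.imwrite('pics/s1.png',im[:,:,::-1])
q=P[160:220,215:330].reshape(-1,3);print('box z',np.percentile(q[:,2],90),q[q[:,2]>.06].min(0))
H,S,V=cv2.split(cv2.cvtColor(im,cv2.COLOR_RGB2HSV));m=((H<20)&(S>200)&(V>200)).astype(np.uint8)
n,l,s,c=cv2.connectedComponentsWithStats(m)
for k in range(1,n):
    if s[k,4]>30: q=P[l==k];print(s[k],np.median(q,0).round(3),np.percentile(q,2,axis=0).round(3),np.percentile(q,98,axis=0).round(3))
E
```

```text
t: 10.02
eef_pos: [0.6367, 0.0231, 0.2736]
tool_rot: [-0.001, 0.012, 1.0, -0.0]
contact_force: [1.2, 0.8, 0.6]
gripper_width: 0.001
grasp_force: 0.0
t: 10.65
eef_pos: [0.6958, 0.0129, 0.2764]
tool_rot: [0.0, 0.011, 1.0, -0.0]
contact_force: [1.1, 0.4, 0.5]
gripper_width: -0.005
grasp_force: 0.0
[0.6957583  0.0129436  0.27642366] [ 0.44  0.62 -0.87  1.4   0.48  1.34  1.1 ]
box z 0.1671722491708979 [ 0.13273061 -0.35739283  0.06004353]
[240 191  14  24 161] [0.657 0.072 0.2  ] [0.653 0.048 0.186] [0.66  0.091 0.219]
[277 201  10  23 118] [ 0.64  -0.046  0.119] [ 0.633 -0.061  0.099] [ 0.647 -0.025  0.138]
[221 255  16  26 224] [0.639 0.184 0.121] [0.632 0.164 0.1  ] [0.647 0.201 0.14 ]
```

```bash
python3 -m creep '[[-1,-5,0,-50,0,0,0],[-1,-5,0,-45,0,0,0],[-1,-5,0,-11,0,0,0],[-1,0,0,0,0,0,0],[-1,0,0,0,0,0,0]]'
python3 - <<'E'
import numpy as np
prev=None
for t in np.arange(1.7,-.001,-.1):
    r=113;p=np.array([629-r*np.cos(t)+6*np.sin(t)+11,57+r*np.sin(t)+6*np.cos(t)])
    print(round(t,2),p.round(1),None if prev is None else (p-prev).round(1));prev=p
E
```

```text
t: 11.32
eef_pos: [0.683, 0.013, 0.1725]
tool_rot: [0.002, 0.011, 1.0, 0.0]
contact_force: [0.5, 0.2, -0.1]
gripper_width: -0.002
grasp_force: 0.0
1.7 [660.5 168.3] None
1.6 [649.3 169.8] [-11.2   1.5]
1.5 [638.  170.1] [-11.3   0.4]
1.4 [626.7 169.4] [-11.3  -0.8]
1.3 [615.6 167.5] [-11.2  -1.9]
1.2 [604.6 164.5] [-10.9  -3. ]
1.1 [594.1 160.4] [-10.6  -4.1]
1.0 [584.  155.3] [-10.1  -5.1]
0.9 [574.5 149.2] [-9.5 -6.1]
0.8 [565.6 142.2] [-8.9 -7. ]
0.7 [557.4 134.4] [-8.1 -7.9]
0.6 [550.1 125.8] [-7.3 -8.6]
0.5 [543.7 116.4] [-6.4 -9.3]
0.4 [538.3 106.5] [-5.5 -9.9]
0.3 [533.8  96.1] [ -4.4 -10.4]
0.2 [530.4  85.3] [ -3.4 -10.8]
0.1 [528.2  74.3] [ -2.3 -11.1]
-0.0 [527.  63.] [ -1.2 -11.3]
```

```bash
python3 -m creep '[[-1,-22,0,-3,0,0,0],[-1,-11,0,1,0,0,0],[-1,-11,0,0,0,0,0],[-1,-11,0,-1,0,0,0],[-1,-11,0,-2,0,0,0]]'
python3 -m creep '[[-1,-11,0,-3,0,0,0],[-1,-11,0,-4,0,0,0],[-1,-10,0,-5,0,0,0],[-1,-9.5,0,-6,0,0,0],[-1,-9,0,-7,0,0,0]]'
python3 -m creep '[[-1,-8,0,-8,0,0,0],[-1,-7,0,-8.5,0,0,0],[-1,-6.5,0,-9.5,0,0,0],[-1,-5.5,0,-10,0,0,0],[-1,-4.5,0,-10.5,0,0,0]]'
```

```text
t: 11.95
eef_pos: [0.6151, 0.0126, 0.1652]
tool_rot: [0.0, 0.011, 1.0, 0.0]
contact_force: [1.7, 1.2, 1.2]
gripper_width: 0.002
grasp_force: 1.0
t: 12.58
eef_pos: [0.5643, 0.0124, 0.1394]
tool_rot: [-0.0, 0.011, 1.0, -0.0]
contact_force: [1.6, 0.7, -0.5]
gripper_width: -0.004
grasp_force: 0.6
t: 13.2
eef_pos: [0.5332, 0.0125, 0.0927]
tool_rot: [-0.0, 0.011, 1.0, 0.0]
contact_force: [-0.1, 0.3, 1.0]
gripper_width: 0.0
grasp_force: 0.4
```

```bash
python3 -m creep '[[-1,-3.5,0,-10,0,0,0],[-1,-2,0,-10,0,0,0],[-1,-1,0,-7,0,0,0],[-1,0,0,-2,0,0,0],[-1,0,0,0,0,0,0]]'
```

```text
t: 13.82
eef_pos: [0.5271, 0.0125, 0.0644]
tool_rot: [-0.0, 0.011, 1.0, -0.0]
contact_force: [-0.3, 0.9, 0.0]
gripper_width: -0.0
grasp_force: 0.0
```

```bash
python3 -m creep '[[-1,0,0,-2,0,0,0],[-1,0,0,-1,0,0,0],[-1,0,0,0,0,0,0]]'
python3 - <<'E'
from h import *
im,d=read_camera('side');p,C=T('side');P=cloud(p,C,d);cv2.imwrite('pics/s2.png',cv2.resize(im[150:350,180:480,::-1],(800,533)))
H,S,V=cv2.split(cv2.cvtColor(im,cv2.COLOR_RGB2HSV));m=((H<20)&(S>200)&(V>200)).astype(np.uint8)
n,l,s,c=cv2.connectedComponentsWithStats(m)
for k in range(1,n):
    if s[k,4]>30: q=P[l==k];print(s[k],np.median(q,0).round(3),np.percentile(q,2,axis=0).round(3),np.percentile(q,98,axis=0).round(3))
E
```

```text
t: 14.2
eef_pos: [0.5274, 0.0126, 0.0629]
tool_rot: [0.0, 0.011, 1.0, -0.001]
contact_force: [-4.1, -1.2, 14.6]
gripper_width: 0.002
grasp_force: 7.4
```

View pics/s2.png

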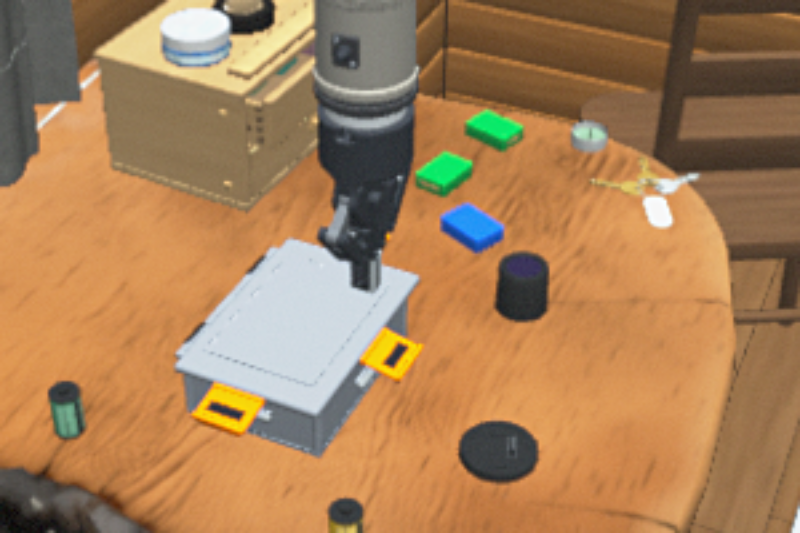

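The lid lies flat with its upper face at 63 mm, and all three clips stick out level. The front clip is next: approach above its free edge, then follow the arc down and inward.

```bash
python3 -m creep '[[-1,0,0,30,0,0,0],[-1,-35,29,5,0,0,0],[-1,-38,30,0,0,0,0],[-1,0,0,-10,0,0,0],[-1,0,0,0,0,0,0]]'
python3 - <<'E'
from h import *
o=get_obs();print(o['eef_pos'])
im,d=read_camera('top');p,C=T('top');P=cloud(p,C,d);im1,d1=read_camera('side');p1,C1=T('side');P1=cloud(p1,C1,d1)
for im,P in [(im,P),(im1,P1)]:
    H,S,V=cv2.split(cv2.cvtColor(im,cv2.COLOR_RGB2HSV));m=((H<22)&(S>190)&(V>150)&(P[...,2]>.03)).astype(np.uint8)
    n,l,s,c=cv2.connectedComponentsWithStats(m)
    for k in range(1,n):
        if s[k,4]>20: q=P[l==k];print(s[k],np.median(q,0).round(3),np.percentile(q,2,axis=0).round(3),np.percentile(q,98,axis=0).round(3))
q=P1[(np.abs(P1[...,0]-.56)<.1)&(np.abs(P1[...,1]-.07)<.12)&(P1[...,2]>.058)&(P1[...,2]<.068)];print('lid',q[:,2].mean(),np.percentile(q,1,axis=0),np.percentile(q,99,axis=0))
m=(np.abs(P1[...,0]-.7)<.08)&(np.abs(P1[...,1]-.19)<.06)&(P1[...,2]>.02)&(P1[...,2]<.06)&(P1[...,0]>.63);q=P1[m];print('filmb',np.median(q,0),q.min(0),q.max(0))
E
```

```text
t: 14.88
eef_pos: [0.4542, 0.0711, 0.0861]
tool_rot: [-0.0, 0.011, 1.0, -0.0]
contact_force: [0.5, -0.7, 0.2]
gripper_width: -0.001
grasp_force: 0.0
[0.45418292 0.07105658 0.08613754]
[277  89   4  12  27] [ 0.805 -0.351  0.266] [ 0.8   -0.787  0.086] [ 1.038 -0.345  0.282]
[252 304  21  10  38] [0.561 0.2   0.051] [0.541 0.194 0.045] [0.585 0.204 0.056]
lid 0.06193524606630833 [ 0.49351098 -0.04364761  0.05819547] [0.62563665 0.16606965 0.06561753]
filmb [0.69210442 0.21346715 0.03867569] [0.63012093 0.13110473 0.02009354] [0.70925996 0.22170914 0.05867607]
```

```bash
python3 -m creep '[[-1,0,0,-16,0,0,0],[-1,0,0,-10,0,0,0],[-1,1,0,-11,0,0,0],[-1,3.5,0,-8,0,0,0],[-1,3,0,-4,0,0,0]]'
python3 -m creep '[[-1,4,0,-4,0,0,0],[-1,4,0,-3,0,0,0],[-1,4,0,-2,0,0,0],[-1,3,0,-1.5,0,0,0],[-1,0,0,0,0,0,0]]'
```

```text
t: 15.6
eef_pos: [0.4613, 0.0715, 0.0368]
tool_rot: [-0.001, 0.011, 1.0, -0.0]
contact_force: [-1.6, 0.4, 0.5]
gripper_width: 0.004
grasp_force: 0.5
t: 16.23
eef_pos: [0.4756, 0.0715, 0.027]
tool_rot: [-0.001, 0.011, 1.0, -0.0]
contact_force: [-5.1, -0.8, 5.7]
gripper_width: 0.003
grasp_force: 3.5
```

Contact looks good and the force is about 7 N. I'll keep pushing inward until it snaps.

```bash
python3 -m creep '[[-1,2,0,0,0,0,0],[-1,2,0,0,0,0,0],[-1,2,0,0,0,0,0],[-1,0,0,0,0,0,0]]'
python3 -m creep '[[-1,2,0,0,0,0,0],[-1,2,0,0,0,0,0],[-1,0,0,0,0,0,0]]'
```

```text
t: 16.73
eef_pos: [0.4804, 0.0714, 0.0263]
tool_rot: [-0.002, 0.011, 1.0, -0.0]
contact_force: [-6.7, 0.2, 0.6]
gripper_width: 0.005
grasp_force: 3.1
t: 17.1
eef_pos: [0.4806, 0.0712, 0.0259]
tool_rot: [-0.005, 0.011, 1.0, -0.002]
contact_force: [-17.8, 0.7, 10.3]
gripper_width: 0.0
grasp_force: 8.8
```

```bash
python3 -m creep '[[-1,-25,0,0,0,0,0],[-1,-15,0,40,0,0,0],[-1,0,0,60,0,0,0],[-1,0,0,0,0,0,0]]'
python3 - <<'E'
from h import *
o=get_obs();print(o['eef_pos'],o['q'].round(2))
im,d=read_camera('side');p,C=T('side');P=cloud(p,C,d);cv2.imwrite('pics/s3.png',cv2.resize(im[220:330,220:370,::-1],(750,550),interpolation=cv2.INTER_CUBIC))
H,S,V=cv2.split(cv2.cvtColor(im,cv2.COLOR_RGB2HSV));m=((H<24)&(S>170)&(V>100)&(P[...,2]>.015)&(P[...,0]>.44)&(P[...,0]<.62)&(np.abs(P[...,1]-.07)<.17))
n,l,s,c=cv2.connectedComponentsWithStats(m.astype(np.uint8))
for k in range(1,n):
    if s[k,4]>20: q=P[l==k];print(s[k],np.median(q,0).round(3),np.percentile(q,2,axis=0).round(3),np.percentile(q,98,axis=0).round(3))
E
```

```text
t: 17.6
eef_pos: [0.4501, 0.0725, 0.1309]
tool_rot: [0.004, 0.012, 1.0, 0.0]
contact_force: [-0.4, -1.1, -0.7]
gripper_width: -0.003
grasp_force: 0.0
[0.45006966 0.0724828  0.13094785] [ 0.52  0.41 -0.97  2.12  0.46  0.83  0.82]
[308 233  17  11  48] [ 0.56  -0.051  0.064] [ 0.46  -0.057  0.06 ] [0.577 0.128 0.208]
[315 273  11  25 123] [0.49  0.076 0.041] [0.487 0.051 0.022] [0.494 0.095 0.058]
[259 294  20  15  35] [0.558 0.168 0.056] [0.54  0.163 0.044] [0.584 0.185 0.06 ]
[252 304  21  10  47] [0.562 0.2   0.051] [0.542 0.195 0.044] [0.583 0.203 0.055]
```

View pics/s3.png

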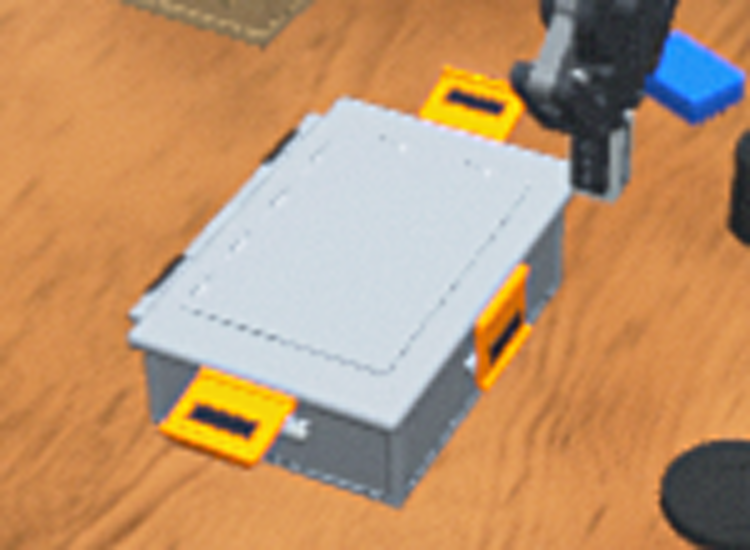

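The front clip hangs straight down at home, with its points at x 487–494. The left clip at (230,415) in the crop still sticks out. I'll go to the left side and lean the tool 0.55 rad with the tip pointing inward.

```bash
python3 -m creep '[[-1,29,37,0,-0.11,0,0],[-1,29,37,0,-0.11,0,0],[-1,29,37,0,-0.11,0,0],[-1,28,36,-10,-0.11,0,0],[-1,0,0,-10,-0.11,0,0]]'
python3 -m creep '[[-1,0,0,0,0,0,0],[-1,0,0,0,0,0,0]]'
python3 -c "
from h import *
o=get_obs();w=o['tool_rot'];print(o['q'].round(2),o['eef_pos'],R.from_quat([w[1],w[2],w[3],w[0]]).as_matrix().round(3).tolist())"
```

```text
t: 18.27
eef_pos: [0.5614, 0.2208, 0.1048]
tool_rot: [0.003, 0.01, 0.963, -0.27]
contact_force: [-0.5, -0.5, 0.7]
gripper_width: -0.001
grasp_force: 0.0
t: 18.52
eef_pos: [0.5607, 0.216, 0.1066]
tool_rot: [0.003, 0.011, 0.963, -0.269]
contact_force: [-0.1, -0.2, 0.4]
gripper_width: 0.001
grasp_force: 0.0
[-0.25  0.77 -0.67  1.63  0.79  1.45  0.34] [0.56068112 0.21597192 0.10662345] [[-1.0, 0.023, -0.001], [0.02, 0.854, -0.519], [-0.011, -0.519, -0.855]]
```

```bash
python3 -m creep '[[-1,2,-4,-30,0,0,0],[-1,2,-3,-20,0,0,0],[-1,0,-1,-12,0,0,0],[-1,0,-3,-9,0,0,0],[-1,0,0,0,0,0,0]]'
```

```text
t: 19.15
eef_pos: [0.5644, 0.2062, 0.0355]
tool_rot: [0.003, 0.011, 0.963, -0.269]
contact_force: [0.5, 0.1, -0.0]
gripper_width: 0.001
grasp_force: 0.1
```

```bash
python3 - <<'E'
from h import *
im,d=read_camera('side');p,C=T('side');P=cloud(p,C,d);cv2.imwrite('pics/s4.png',cv2.resize(im[220:330,200:350,::-1],(750,550),interpolation=cv2.INTER_CUBIC))
E
```

```text
(no output)
```

View pics/s4.png

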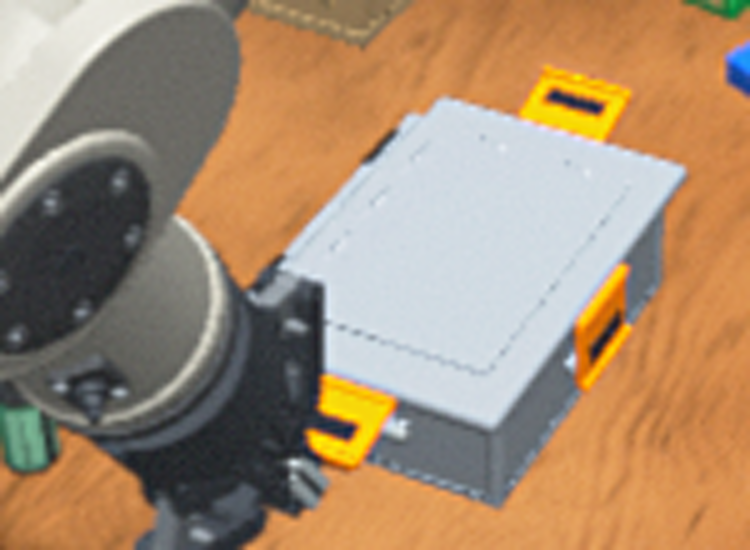

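The left clip hasn't moved: the tips are thinner than I assumed and passed outside its free edge. I'll back out, go up, and come down 10 mm further in.

```bash
python3 -m creep '[[-1,0,12,0,0,0,0],[-1,0,0,25,0,0,0],[-1,0,0,20,0,0,0],[-1,0,-21,0,0,0,0],[-1,0,0,0,0,0,0]]'
python3 -m creep '[[-1,0,0,-10,0,0,0],[-1,0,0,-10,0,0,0],[-1,0,0,-8,0,0,0],[-1,0,0,-3,0,0,0],[-1,0,0,0,0,0,0]]'
```

```text
t: 19.82
eef_pos: [0.5651, 0.1933, 0.0813]
tool_rot: [0.003, 0.013, 0.962, -0.271]
contact_force: [0.1, -0.3, -0.9]
gripper_width: -0.0
grasp_force: 0.0
t: 20.45
eef_pos: [0.5644, 0.1973, 0.0496]
tool_rot: [0.002, 0.011, 0.963, -0.27]
contact_force: [0.5, -0.2, -0.2]
gripper_width: 0.002
grasp_force: 0.0
```

```bash
python3 -m creep '[[-1,0,-2,-5,0,0,0],[-1,0,-3,-5,0,0,0],[-1,0,-3,-4,0,0,0],[-1,0,0,0,0,0,0]]'
```

```text
t: 20.95
eef_pos: [0.5645, 0.1884, 0.0356]
tool_rot: [0.002, 0.011, 0.963, -0.27]
contact_force: [0.3, -0.3, 0.6]
gripper_width: -0.0
grasp_force: 0.0
```

```bash
cat > clip.py <<'E'
from h import *
o=get_obs();print(o['eef_pos'].round(4),o['contact_force'].round(1))
for n in ['side','wrist','top']:
    o=get_obs();im,d=read_camera(n);p,C=T(n,o);P=cloud(p,C,d);cv2.imwrite(f'pics/c_{n}.png',im[:,:,::-1])
    H,S,V=cv2.split(cv2.cvtColor(im,cv2.COLOR_RGB2HSV));m=((H<24)&(S>190)&(V>110)&(P[...,2]>.01)&(P[...,2]<.09)&(P[...,0]>.44)&(P[...,0]<.62)&(np.abs(P[...,1]-.07)<.17)&(d>0))
    k,l,s,c=cv2.connectedComponentsWithStats(m.astype(np.uint8))
    for k in range(1,k):
        if s[k,4]>25: q=P[l==k];print(n,s[k],np.median(q,0).round(3),np.percentile(q,2,axis=0).round(3),np.percentile(q,98,axis=0).round(3))
E
python3 clip.py
```

```text
[0.5645 0.1884 0.0356] [ 0.3 -0.3  0.6]
side [308 233  18  11  48] [ 0.56  -0.054  0.064] [ 0.538 -0.059  0.06 ] [ 0.577 -0.04   0.067]
side [315 275  11  23 112] [0.49  0.077 0.042] [0.488 0.053 0.022] [0.493 0.095 0.058]
side [265 296  14  21 141] [0.55  0.174 0.048] [0.541 0.167 0.031] [0.569 0.192 0.061]
wrist [ 96 144  92  18 565] [0.494 0.093 0.046] [0.492 0.065 0.025] [0.497 0.095 0.06 ]
wrist [ 16 214  18  56 171] [ 0.557 -0.055  0.068] [ 0.538 -0.057  0.066] [ 0.58  -0.052  0.069]
wrist [247 264  81  91 521] [0.552 0.169 0.057] [0.543 0.167 0.034] [0.582 0.19  0.06 ]
```

The left clip is now folding, with its edge down to z ≈ 31 mm. I'll continue the arc.

```bash
python3 -m creep '[[-1,0,-4,-3,0,0,0],[-1,0,-4,-3,0,0,0],[-1,0,-4,-1.5,0,0,0],[-1,0,-4,-1,0,0,0],[-1,0,0,0,0,0,0]]'
python3 -m creep '[[-1,0,-3,0,0,0,0],[-1,0,-3,0,0,0,0],[-1,0,-2,0,0,0,0],[-1,0,0,0,0,0,0]]'
```

```text
t: 21.72
eef_pos: [0.5646, 0.1736, 0.0275]
tool_rot: [0.003, 0.011, 0.963, -0.269]
contact_force: [0.1, 2.1, 1.2]
gripper_width: -0.001
grasp_force: 1.6
t: 22.22
eef_pos: [0.5646, 0.1722, 0.0276]
tool_rot: [0.004, 0.009, 0.965, -0.264]
contact_force: [-1.0, 16.3, 1.7]
gripper_width: -0.001
grasp_force: 7.7
```

```bash
python3 clip.py; python3 -c "
import cv2,numpy as np
a=cv2.imread('pics/c_side.png')[230:330,200:340];b=cv2.imread('pics/c_wrist.png')
cv2.imwrite('pics/v9.png',np.hstack([cv2.resize(a,(420,300),interpolation=cv2.INTER_CUBIC),cv2.resize(b[180:420,160:464],(380,300))]))"
```

```text
[0.5646 0.1722 0.0276] [-1.  16.3  1.7]
side [308 233  18  11  50] [ 0.559 -0.053  0.065] [ 0.537 -0.058  0.06 ] [ 0.578 -0.04   0.068]
side [315 275  11  23 108] [0.49  0.077 0.043] [0.487 0.051 0.022] [0.493 0.096 0.058]
side [269 297  11  16  69] [0.547 0.168 0.045] [0.541 0.165 0.023] [0.559 0.171 0.059]
wrist [ 89 143 105  18 695] [0.494 0.093 0.047] [0.492 0.063 0.025] [0.496 0.095 0.06 ]
wrist [  5 218  27  59 233] [ 0.557 -0.055  0.068] [ 0.538 -0.057  0.061] [ 0.58  -0.037  0.069]
wrist [ 263  261   52   90 1537] [0.549 0.167 0.049] [0.542 0.165 0.025] [0.567 0.169 0.059]
```

View pics/v9.png

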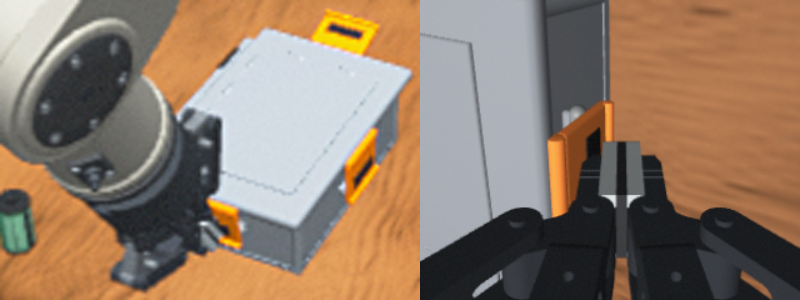

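```bash
python3 -m creep '[[-1,0,-2,0,0,0,0],[-1,0,-1,0,0,0,0],[-1,0,0,0,0,0,0]]'
```

```text
t: 22.75
eef_pos: [0.5645, 0.1693, 0.0277]
tool_rot: [0.004, 0.009, 0.964, -0.264]
contact_force: [-0.4, 14.9, 2.6]
gripper_width: -0.002
grasp_force: 7.1
```

```bash
python3 -m creep '[[-1,0,-2,0,0,0,0],[-1,0,-1,0,0,0,0],[-1,0,0,0,0,0,0]]'
python3 -m creep '[[-1,0,-2,0,0,0,0],[-1,0,-1,0,0,0,0],[-1,0,0,0,0,0,0]]'
```

```text
t: 23.12
eef_pos: [0.5645, 0.1692, 0.0277]
tool_rot: [0.005, 0.008, 0.965, -0.262]
contact_force: [-0.6, 20.9, 2.7]
gripper_width: -0.0
grasp_force: 9.7
t: 23.5
eef_pos: [0.5645, 0.1691, 0.0278]
tool_rot: [0.005, 0.007, 0.966, -0.259]
contact_force: [-1.0, 27.0, 3.9]
gripper_width: -0.003
grasp_force: 12.2
```

```bash
python3 -m creep '[[-1,0,10,0,0,0,0],[-1,0,20,5,0,0,0],[-1,0,30,20,0,0,0],[-1,0,0,0,0,0,0]]'; python3 clip.py
```

```text
t: 24.0
eef_pos: [0.5647, 0.2196, 0.0538]
tool_rot: [0.004, 0.01, 0.963, -0.268]
contact_force: [-0.9, -0.0, -0.1]
gripper_width: 0.001
grasp_force: 0.0
[0.5647 0.2196 0.0538] [-0.9 -0.  -0.1]
side [308 233  18  11  50] [ 0.559 -0.054  0.064] [ 0.538 -0.059  0.059] [ 0.577 -0.039  0.069]
side [315 273  11  25 113] [0.49  0.077 0.042] [0.487 0.052 0.023] [0.493 0.095 0.058]
side [261 295  21  15 123] [0.559 0.165 0.045] [0.54  0.158 0.023] [0.58  0.171 0.059]
wrist [109 142  72  15 386] [0.494 0.093 0.045] [0.492 0.076 0.025] [0.496 0.095 0.059]
wrist [ 27 205  16  51  93] [ 0.561 -0.055  0.068] [ 0.538 -0.057  0.067] [ 0.581 -0.054  0.068]
wrist [260 233   7  65  82] [0.564 0.16  0.026] [0.543 0.159 0.025] [0.584 0.161 0.027]
wrist [ 229  234   33   93 1079] [0.56  0.166 0.05 ] [0.543 0.16  0.032] [0.585 0.169 0.059]
```

The left clip is home, leaning inward by about 0.3. Now the mirror image on the right.

```bash
python3 -m creep '[[-1,0,0,50,0,0,0],[-1,0,-20,60,0.18,0,0],[-1,0,-50,20,0.18,0,0],[-1,0,-50,0,0.18,0,0],[-1,0,-50,0,0.18,0,0]]'
python3 -m creep '[[-1,0,-50,0,0.18,0,0],[-1,-2,-50,0,0.18,0,0],[-1,-2,-7,0,0.02,0,0],[-1,0,0,0,0,0,0],[-1,0,0,0,0,0,0]]'
python3 -c "
from h import *
o=get_obs();w=o['tool_rot'];print(o['q'].round(2),o['eef_pos'],R.from_quat([w[1],w[2],w[3],w[0]]).as_matrix().round(3).tolist())"
```

```text
t: 24.78
eef_pos: [0.5641, 0.0622, 0.1786]
tool_rot: [-0.006, 0.011, 0.998, 0.054]
contact_force: [0.0, 0.0, -1.0]
gripper_width: -0.002
grasp_force: 0.0
t: 25.4
eef_pos: [0.5596, -0.0347, 0.1781]
tool_rot: [-0.011, 0.006, 0.972, 0.233]
contact_force: [0.2, 0.4, -0.2]
gripper_width: 0.003
grasp_force: 0.0
[ 0.97  0.7  -1.09  1.78  0.16  1.01  1.46] [ 0.55964955 -0.03470278  0.17810478] [[-1.0, 0.017, -0.018], [0.007, 0.891, 0.453], [0.023, 0.453, -0.891]]
```

```bash
python3 -m creep '[[-1,0,-11,-20,0.04,0,0],[-1,1,-11,-35,0.04,0,0],[-1,0,0,-35,0,0,0],[-1,0,0,0,0,0,0],[-1,0,0,0,0,0,0]]'
```

```text
t: 26.02
eef_pos: [0.562, -0.0569, 0.0897]
tool_rot: [-0.01, 0.006, 0.962, 0.272]
contact_force: [0.2, 0.8, 0.5]
gripper_width: -0.002
grasp_force: 0.0
```

```bash
python3 -m creep '[[-1,0,0,-15,0,0,0],[-1,0,0,-15,0,0,0],[-1,0,0,-10,0,0,0],[-1,0,2,-5,0,0,0],[-1,0,3,-5,0,0,0]]'
python3 -m creep '[[-1,0,3,-4,0,0,0],[-1,0,4,-3,0,0,0],[-1,0,4,-3,0,0,0],[-1,0,4,-1,0,0,0],[-1,0,0,0,0,0,0]]'
python3 clip.py
```

```text
t: 26.65
eef_pos: [0.5609, -0.054, 0.0374]
tool_rot: [-0.011, 0.008, 0.962, 0.272]
contact_force: [-1.4, 0.3, 0.3]
gripper_width: -0.0
grasp_force: 0.5
t: 27.28
eef_pos: [0.5611, -0.0389, 0.0267]
tool_rot: [-0.01, 0.008, 0.962, 0.272]
contact_force: [-0.3, 0.3, -0.6]
gripper_width: 0.002
grasp_force: 0.2
[ 0.5611 -0.0389  0.0267] [-0.3  0.3 -0.6]
side [315 273  11  25 120] [0.49  0.076 0.043] [0.487 0.052 0.022] [0.493 0.095 0.059]
side [260 294  22  16 128] [0.559 0.166 0.046] [0.54  0.159 0.024] [0.582 0.171 0.059]
wrist [454 144  65  16 503] [0.493 0.05  0.043] [0.491 0.048 0.025] [0.495 0.056 0.059]
wrist [ 324  260   70   95 2811] [ 0.549 -0.029  0.049] [ 0.538 -0.035  0.027] [ 0.571 -0.027  0.059]
```

```bash
python3 -m creep '[[-1,0,3,0,0,0,0],[-1,0,3,0,0,0,0],[-1,0,3,0.5,0,0,0],[-1,0,0,0,0,0,0]]'
python3 -m creep '[[-1,0,2,0,0,0,0],[-1,0,1,0,0,0,0],[-1,0,0,0,0,0,0]]'
```

```text
t: 27.92
eef_pos: [0.5612, -0.033, 0.0263]
tool_rot: [-0.01, 0.009, 0.963, 0.27]
contact_force: [-0.5, -9.1, -1.2]
gripper_width: -0.004
grasp_force: 4.5
t: 28.3
eef_pos: [0.5613, -0.0318, 0.0261]
tool_rot: [-0.01, 0.009, 0.963, 0.27]
contact_force: [-2.3, -14.0, 1.9]
gripper_width: 0.002
grasp_force: 7.1
```

```bash
python3 -m creep '[[-1,0,2,0,0,0,0],[-1,0,1,0,0,0,0],[-1,0,0,0,0,0,0]]'
python3 -m creep '[[-1,0,2,0,0,0,0],[-1,0,0,0,0,0,0]]'
```

```text
t: 28.68
eef_pos: [0.5614, -0.0286, 0.0263]
tool_rot: [-0.01, 0.009, 0.963, 0.27]
contact_force: [-2.1, -14.0, 3.0]
gripper_width: -0.005
grasp_force: 6.2
t: 28.92
eef_pos: [0.5615, -0.0284, 0.026]
tool_rot: [-0.01, 0.01, 0.963, 0.269]
contact_force: [-3.3, -19.4, 5.5]
gripper_width: -0.006
grasp_force: 8.4
```

Same signature as the left: a jump from -31.8 to -28.6, then a hard stop. I'll back off and check.

```bash
python3 -m creep '[[-1,0,-10,0,0,0,0],[-1,0,-20,5,0,0,0],[-1,0,-30,30,0,0,0],[-1,0,0,50,0,0,0],[-1,0,0,0,0,0,0]]'; python3 clip.py
python3 - <<'E'
import cv2,numpy as np
a=cv2.imread('pics/c_side.png')[180:380,180:440];b=cv2.imread('pics/c_wrist.png')
cv2.imwrite('pics/v10.png',np.hstack([cv2.resize(a,(390,300)),cv2.resize(b,(400,300))]))
E
```

```text
t: 29.55
eef_pos: [0.5637, -0.0825, 0.1164]
tool_rot: [-0.007, 0.007, 0.962, 0.272]
contact_force: [0.7, -0.3, 0.6]
gripper_width: 0.003
grasp_force: 0.0
[ 0.5637 -0.0825  0.1164] [ 0.7 -0.3  0.6]
side [315 273  11  25 121] [0.49  0.076 0.043] [0.488 0.053 0.022] [0.492 0.096 0.059]
side [260 294  22  16 123] [0.559 0.166 0.046] [0.541 0.158 0.024] [0.582 0.171 0.059]
wrist [400 140  35   7 144] [0.493 0.05  0.041] [0.491 0.049 0.024] [0.494 0.053 0.059]
wrist [330 210   2  22  27] [ 0.547 -0.02   0.027] [ 0.539 -0.02   0.026] [ 0.554 -0.019  0.028]
wrist [333 211  17  70 467] [ 0.555 -0.026  0.052] [ 0.538 -0.03   0.032] [ 0.579 -0.02   0.059]
```

View pics/v10.png

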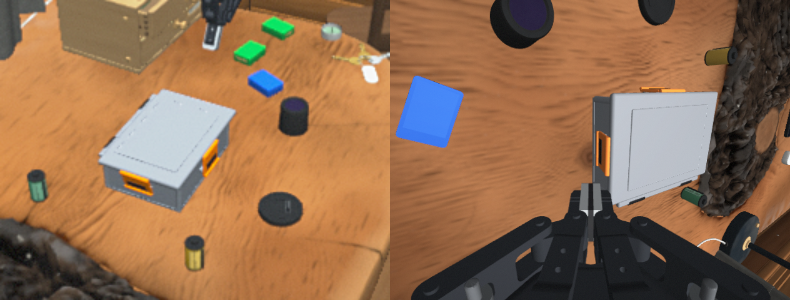

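All three clips are home: the right one slopes in from y = -30 to -20 mm. The lid is flat, the bystanders are where they were, and the arm touches nothing.

```bash
python3 -c "
from station import *
print(hand_in())"
```

```text
the job is handed in; nothing more can be done
None
```

I handed the job in at about 30 s: my last camera checks showed the lid shut and all three clips snapped home, and the battery measured as seated before I shut the lid; no verdict came back.

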